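Lock the pulley of the bench pipe feeder to its shaft

ROBOT

A 7-joint arm with a two-finger parallel gripper is mounted at the origin on the work surface. World frame = base frame: x ahead of the robot, y to its left, z up, the work surface at z = 0. Lengths are in mm, angles in degrees, forces in N, time in s.
With the tool pointing down it reaches from about 400 to 925 mm from the base axis. Payload 5.6 kg.
Tool frame: the origin (TCP) lies at the very end of the fingers, on their centre line; the grasp point (between the pads) lies 19 mm behind it (grip_depth is the distance from the TCP to the grasp point, in mm); z points along the fingers, y is the direction in which the jaws open and shut (so a half turn about z gives the same grasp; the last joint's range is limited). The gripper opens to 85 mm and grips with 20 to 120 N. Pads are 22 mm wide; open, the fingers measure 114 mm over their backs; the gripper's body (76 mm by 85 mm) begins 54 mm behind the grasp point. The pads swing forward as they close: fully open they stand 13 mm farther back than shut.
Start: joints at [-72.938, 26.786, -0.665, 91.828, 0.344, 61.387, -3.226], TCP at [217.297, 612.609, 231.29] pointing down, gripper open.
Joint ranges: [-144.91, 144.91], [-17.63, 115.5], [-89.93, 88.59], [15.96, 139.68], [-74.01, 254.01], [8.47, 105.57], [-167.45, 167.45]. Speed limits (degrees/s): [147.25, 147.25, 180, 180, 180, 180, 180].

INTERFACE

Orientations are given as [roll, pitch, yaw] about the fixed x, y, z axes, in that order (R = Rz(yaw) Ry(pitch) Rx(roll)).
In Python, from bench import get_state, capture, camera_info, close_job, grip_depth gives the robot as it stands.
- The arm moves only by the tool move_arm, never from a script. Its argument "steps" is a list of rows, each an object with "offset": the shift along the tool's x, y, z in mm, a list of three; "rot": the turn, a rotation vector about the tool's x, y, z in degrees, a list of three; "claw": the opening, from 0 (shut) to 1 (fully open). In form: [{"offset": [dx, dy, dz], "rot": [wx, wy, wz], "claw": claw}, ...]. A call has 1 to 8 rows; each row shifts and turns the commanded pose from where the row before left it, along the tool's axes as they then stand; what a row does not reach is not made up. A row lasts 1/8 s, in which the tool goes at most 62.5 mm and 10.7 degrees, less where a joint would pass 70% of its speed; a pose out of reach is approached as far as the arm can. A call is refused whole if a number of a shift passes 62.5 or a number of a turn 10.7, either way. A call with a gripper value outside its range is refused whole. The fingers move at their own pace and stop on an object; "force" is the grip in N (left out, the last holds). Time passes only in rows, so rows that do not move let the fingers close. It gives the time, the measured TCP pose, the force and the opening at its end, in the units of the state.
- get_state(): the state, without advancing time (a new reading comes with each control period).
- capture(name): name is "scene" or "side" or "wrist"; returns the picture (480x640x3 uint8, red, green, blue); there is no depth.
- camera_info(name): a dict with "fov_y" (degrees; the focal length in pixels is half the picture's height over the tangent of half this angle, whatever the lens; pixels are square), "cx", "cy" (the principal point, pixels), "distortion" ([k1, k2, p1, p2, k3] as OpenCV has them; the pictures are not rectified), "xyz" and "attitude" of the camera in the world; the wrist camera has in their place "tool_from_camera" (4x4, takes a point from camera to tool coordinates, whose origin is the TCP and whose axes are the flange's). Camera axes: x right, y down, z forward; pixel columns grow to the right and rows downward; lengths in mm; the calibration is good to about 2 mm. A picture is of the moment at which its call begins: read the wrist's pose just before it. camera_info takes no time and is no camera call.
- close_job(): hands the job in, once; it reports no verdict.
The state is a dict: "time": time; "joints": joint angles; "dq": joint speeds; "effort": joint torques, N m; "eef_pos": TCP position; "eef_rot": TCP orientation; "contact_force": force on the tool from outside, world axes, zero at the start; "wrist_torque": the same for the moment, N m; "grip_width": finger opening in mm.
Only numpy, scipy, OpenCV 4.12 (cv2) and the standard library are available. Lean on these libraries where they do the work, as an engineer would, in place of code of your own. Each camera call takes 0.05 s, during which the arm holds its last target. There are 200 camera calls.

TASK

Turn the red crank of the pipe feeder until the yellow flat of its shaft faces straight up, square to the brass lock screw in the pulley hub. Then take the orange T-handled hex key out of its wooden block, set it into the lock screw and tighten clockwise until the screw is felt to bear snugly on the flat, about 20 N and never above 60 N (some 0.12 Nm above the torque of the free-running screw); do not run the screw down on the round of the shaft. Leave the key standing in the screw and the other things on the bench where they are.

Things in the scene. Friction and masses are not known exactly. Their poses are not given: they have to be found in the camera images.
- feeder: Green bench pipe feeder, fixed; base plate 140 x 235 x 12 mm. Origin on the bench under the lock screw, z up. Its shaft runs along its y, 105 mm up. Uprights 55 x 18 x 130 mm at y = -85 and +60 mm. Black parked pulley, 124 mm across, 22 mm wide, at y = -49 mm; aluminium hub, 50 mm across, from y = -38 to +17 mm, with the lock screw upright on top at y = 0.
- crank_pin (a point): Middle of the black crank pin, a round handle 20 mm across and 45 mm long, parallel to the shaft, 60 mm from the shaft's axis; this point is at y = +112 mm of the feeder. The red crank arm ends at y = +91 mm, the pin's free end is at y = +135 mm. The pin is fixed in the arm: it turns with the shaft, in the fingers too.
- shaft: 24 mm steel shaft with red crank. Origin on its axis under the lock screw, y along it; z is square to the flat, which lies on the +z side, and the crank points along +z too: z must point straight up. Starts leaning 0.55 to 1.2 rad to the feeder's +x; turns at most 1.5 rad either way from upright; stays where left (friction 0.14 Nm, about 2.5 N at the crank pin).
- flat (a point): A point on the yellow flat, at y = 36 mm of the feeder, seen from above between hub and upright. The flat is 17 mm wide and lies 8 mm from the shaft's axis, where the round is 12 mm.
- screw (a joint): Angle of the lock screw, rad, growing clockwise seen from above (tightening), from its start of 0 to 0.3; at most 2.2. Running free it takes a steady 0.16 Nm (it stays where left; thrust above about 28 N turns it back a little); once it bears on the shaft about 6 mNm more for each newton of thrust.
- socket (a point): Centre of the mouth of the screw's hex socket, 159.5 mm above the bench, at the top of a 4 mm deep 45 degree lead-in. The socket is 15 mm across flats, flats square to this point's x axis and each 60 degrees on; it turns with the screw; its floor lies 24.5 mm below this point. The brass head is about 30 mm across and does not sink. The key has some 0.15 rad of play in it.
- plunger: Steel plunger hidden in the hub, driven down 5.73 mm per rad of the screw. Its 10 mm wide tip is worn by an unknown amount, so it meets the flat at a screw angle of about 1.0 to 1.4 rad (0.7 rad earlier on the round). From first touch the thrust grows to 25 N within roughly 0.1 rad.
- key: T-handled hex key, 0.22 kg. Origin at the tip of the blade, z up along the blade to the handle. Steel hex blade 14 mm across flats (flats square to the key's own x axis and each 60 degrees on), with a round nose 11 mm across and 7 mm long, then a 3 mm chamfer to the full hex. Orange T bar along the key's x axis, 100 mm long, 14 mm wide, 16 mm high, its centre 79 mm above the tip, its top at 87 mm.
- key_handle (a point): Centre of the key's orange T bar, 79 mm above the tip.
- key_block: Fixed wooden block 70 x 70 x 45 mm, origin under its centre, with an 18 mm hole, 35 mm deep, in which the key stands; its tip is 10 mm above the bench.
- tray: Blue tray of small fittings, 90 x 110 x 30 mm, fixed; to be left alone.
- coupling_a: Cream pipe coupling, 60 mm across, 50 mm high, loose; leave alone.
- coupling_b: White pipe coupling, 68 mm across, 50 mm high, loose; leave alone.
- elbow: White pipe elbow, about 78 mm high, loose; leave alone.
- drain: Cream floor drain, spool-shaped, 84 mm across, 52 mm high, loose; leave alone.
- wrench: Steel wrench lying on the bench, loose; leave alone.
- jar: Blue can, 60 mm across, 90 mm high, loose; leave alone.
Not all that is in view belongs to the job. There is more than one size of the key; the job needs the middle-sized.

How it is judged (in metres and radians):
On the way, in this order (a step that is already met when the one before it is completed fails the run):
1. the flat faces the lock screw (shaft within 0.15 rad of 0) and the screw does not bear yet (angle between the z axis of shaft and the z axis of feeder, either way round below 0.15 rad and contact force between plunger and shaft below 1 N), for 0.2 s.
2. the hex key is set in the socket, its tip at least 17 mm below the mouth (z of key in the frame of socket below -0.017 m and horizontal distance between key and socket below 0.005 m), for 0.2 s.
3. the screw is tightened on the flat with the key: it bears with more than 10 N (all of step 2 and angle between the z axis of shaft and the z axis of feeder, either way round below 0.12 rad and contact force between plunger and shaft above 10 N), for 0.2 s.
At the end, for the whole second after the job is handed in: The shaft is within 0.12 rad of flat-up, the screw bears on the flat with 10 to 55 N, and the key stands still in the socket with its tip at least 17 mm below the mouth (and within 5 mm of its axis), released (all of step 3 and contact force between plunger and shaft below 55 N and linear speed of key below 0.02 m/s and velocity of joint screw below 0.05 rad/s); the robot touches nothing.
It fails at once if the screw is overtightened: it bears on the shaft with more than 60 N (contact force between plunger and shaft above 60 N).
It fails at once if the screw is run down on the round: it bears with more than 4 N while the shaft is over 0.4 rad from flat-up (contact force between plunger and shaft above 4 N and not (angle between the z axis of shaft and the z axis of feeder, either way round below 0.4 rad)).
It fails at once if a bystander is moved by more than 25 mm (distance of any of coupling_a, coupling_b, elbow, drain, wrench, jar from where it was at the start of the episode above 0.025 m).
It also fails if it takes over 72 s, if anything falls off the work surface, if the arm or the gripper's body presses on something with over 40 N, if the wrist force passes 120 N, or if a joint passes its speed limit or range.

## Working session

There is one attempt and no reset: what is moved stays moved. The work goes in short steps, Python scripts to look and compute and a tool call to move; the robot and the scene stay as the last step left them, time stands still between calls to the robot, and variables do not carry over. Pictures are saved under pics/ and viewed, about 8 in all and at most 12, crops included, and the job is handed in when it is done.

Besides the shell and the picture viewer there is one more tool, called in YAML: its name, and indented under it one key for each argument. move_arm: Moves the arm, as the interface text tells. Its arguments: {"type":"object","properties":{"steps":{"type":"array"},"force":{"type":"number"}},"required":["steps"]}

```bash
ls; mkdir -p pics; cat > h.py <<'E'
import numpy as np, cv2
from scipy.spatial.transform import Rotation as R
from bench import get_state, capture, camera_info, close_job, grip_depth
def K(ci):
    f=240/np.tan(np.radians(ci['fov_y'])/2)
    return np.array([[f,0,ci['cx']],[0,f,ci['cy']],[0,0,1]]),np.array(ci['distortion'],float)
def pose(name,st=None):
    ci=camera_info(name)
    if name=='wrist':
        T=np.array(ci['tool_from_camera']); st=st or get_state()
        Rt=R.from_euler('xyz',st['eef_rot'],degrees=True).as_matrix()
        return Rt@T[:3,:3],Rt@T[:3,3]+np.array(st['eef_pos']),ci
    return R.from_euler('xyz',ci['attitude'],degrees=True).as_matrix(),np.array(ci['xyz'],float),ci
def rays(name,px,st=None):
    Rc,o,ci=pose(name,st); k,d=K(ci)
    n=cv2.undistortPoints(np.array(px,float).reshape(-1,1,2),k,d).reshape(-1,2)
    v=np.c_[n,np.ones(len(n))]@Rc.T
    return o,v/np.linalg.norm(v,axis=1)[:,None]
def onz(name,px,z,st=None):
    o,v=rays(name,px,st); return o+v*((z-o[2])/v[:,2])[:,None]
def tri(obs): # list of (o,v)
    A=sum(np.eye(3)-np.outer(v,v) for o,v in obs); b=sum((np.eye(3)-np.outer(v,v))@o for o,v in obs)
    p=np.linalg.solve(A,b); return p,[np.linalg.norm((np.eye(3)-np.outer(v,v))@(p-o)) for o,v in obs]
def proj(name,P,st=None):
    Rc,o,ci=pose(name,st); k,d=K(ci)
    return cv2.projectPoints((np.array(P,float).reshape(-1,3)-o)@Rc,np.zeros(3),np.zeros(3),k,d)[0].reshape(-1,2)
def shot(name,fn):
    st=get_state(); im=capture(name); cv2.imwrite('pics/'+fn+'.png',im[:,:,::-1]); return st,im
E
python3 - <<'E'
from h import *
for n in('scene','side','wrist'):
    print(n,{k:np.round(v,3).tolist() for k,v in camera_info(n).items()}); shot(n,n+'0')
s=get_state(); print(s, grip_depth)
E
```

```text
pics
scene {'fov_y': 50.231, 'cx': 323.73, 'cy': 240.805, 'distortion': [-0.122, 0.0, 0.0, 0.0, 0.0], 'xyz': [1182.692, -52.017, 1175.561], 'attitude': [-147.945, -0.011, 87.99]}
side {'fov_y': 46.55, 'cx': 317.421, 'cy': 237.699, 'distortion': [-0.167, 0.0, 0.0, 0.0, 0.0], 'xyz': [-105.371, -871.106, 768.924], 'attitude': [-121.66, -1.182, -37.204]}
wrist {'fov_y': 63.55, 'cx': 317.298, 'cy': 234.64, 'distortion': [0.015, 0.0, 0.0, 0.0, 0.0], 'tool_from_camera': [[-0.0, -0.949, -0.314, 80.588], [1.0, 0.0, -0.0, -0.091], [0.0, -0.314, 0.949, -142.752], [0.0, 0.0, 0.0, 1.0]]}
{'time': 0.15, 'joints': array([-72.93917618,  26.82537824,  -0.6653515 ,  91.86697   ,
         0.34355389,  61.38652325,  -3.22624014]), 'dq': array([-0.03101342, -0.15626784, -0.02444233, -0.26595595, -0.0151722 ,
        0.02197697, -0.02591354]), 'effort': array([ 2.74998729e-04, -5.32802653e+01,  2.11747427e-02, -2.51550186e+01,
        1.14770344e-02,  5.54556973e-03, -5.04097031e-07]), 'eef_pos': array([217.15049163, 612.21745519, 230.55941171]), 'eef_rot': array([-1.79923300e+02,  5.44983815e-03,  1.60471628e+02]), 'contact_force': array([ 0.04575649,  0.39968719, -0.05967743]), 'wrist_torque': array([-0.02205726, -0.04425682, -0.01220138]), 'grip_width': 85.32889497011557} 18.700000000000003
```

View pics/scene0.png

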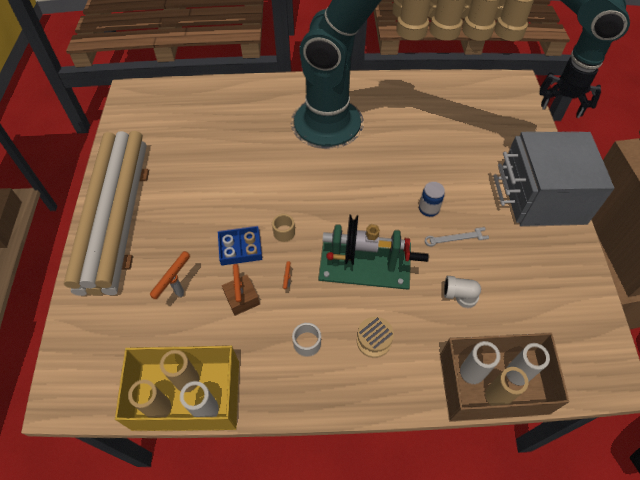

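View pics/side0.png

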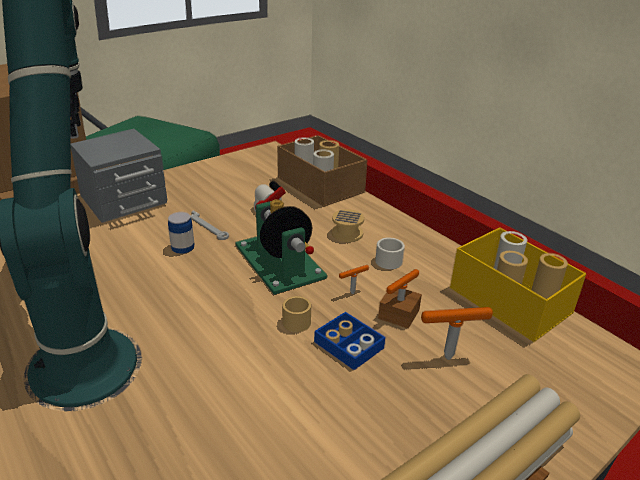

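The scene shows the feeder (brass screw ≈ (372,231), yellow flat ≈ (385,244), crank pin ≈ (418,257)), and the middle key in its block ≈ (238,280). A small key stands at (287,275) and a big one at (170,275). I'll zoom both views next.

```bash
python3 - <<'E'
import cv2,numpy as np
a=cv2.imread('pics/scene0.png');b=cv2.imread('pics/side0.png')
z=lambda im,x,y,w,h,s:cv2.resize(im[y:y+h,x:x+w],None,fx=s,fy=s,interpolation=cv2.INTER_CUBIC)
A=z(a,310,205,130,90,4);B=z(a,210,255,56,68,5)[:360];Cc=z(b,230,175,90,120,2.5);D=z(b,370,260,60,75,4)
top=np.hstack([A[:360,:520],B[:340,:280][:340] if 0 else cv2.copyMakeBorder(B,0,360-B.shape[0],0,0,0)])
can=np.zeros((600,800,3),np.uint8);can[:360,:800]=top[:,:800]
C2=z(b,230,175,100,95,2.5);can[362:362+238,:250]=C2[:238];D2=z(b,370,260,60,75,3.1);can[362:362+232,260:260+186]=D2
cv2.imwrite('pics/z0.png',can)
E
```

```text
(no output)
```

View pics/z0.png

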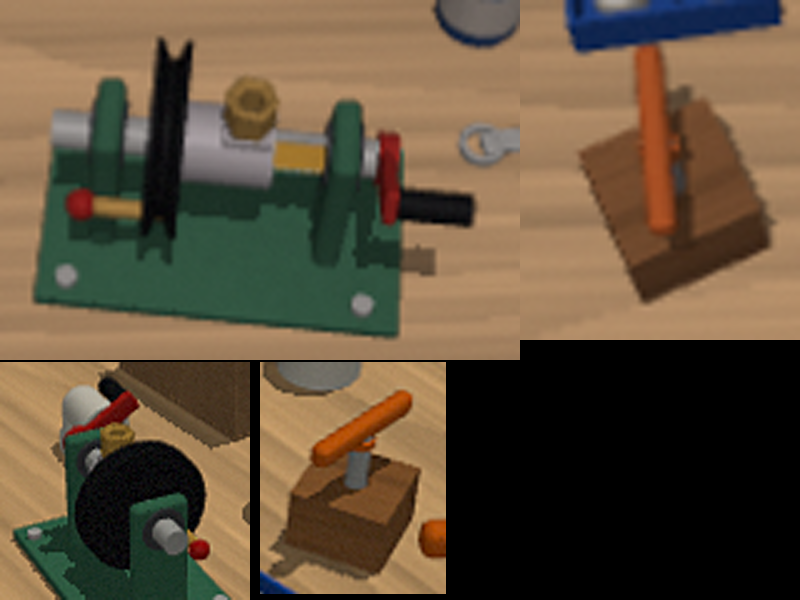

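```bash
python3 - <<'E'
from h import *
def t(a,b):
    o1,v1=rays('scene',[a]);o2,v2=rays('side',[b]);p,e=tri([(o1,v1[0]),(o2,v2[0])]);return p.round(1),np.round(e,1)
print('screw',t((373.2,230),(277.2,203.4)))
print('bar ends',t((235.8,265.5),(415.5,272.5)),t((238.2,300),(389.5,289)))
print('bar z89',onz('scene',[(235.8,265.5),(238.2,300)],89),onz('side',[(415.5,272.5),(389.5,289)],89))
print('screw z159.5',onz('scene',[(373.2,230)],159.5),onz('side',[(277.2,203.4)],159.5))
print('base edge',onz('scene',[(319.3,280),(409,288.5)],12))
print('pin',[onz('scene',[(409.5,256.5),(428,257)],z).round(1).tolist() for z in(110,130,150)])
hsv=None
E
```

```text
screw (array([520.2,  88.4, 156.9]), array([1.4, 1.4]))
bar ends (array([ 603.3, -253.9,  131.1]), array([20.8, 20.8])) (array([ 624.6, -224.9,   45.9]), array([21.4, 21.4]))
bar z89 [[ 566.24127557 -244.842361     89.        ]
 [ 659.4329212  -234.22822693   89.        ]] [[ 658.05658952 -234.83736833   89.        ]
 [ 572.20265308 -244.68249309   89.        ]]
screw z159.5 [[520.65543047  89.00934845 159.5       ]] [[517.70880052  82.46152787 159.5       ]]
base edge [[572.45436714 -41.73677067  12.        ]
 [605.19620459 185.56724456  12.        ]]
pin [[[567.8, 177.3, 110.0], [570.9, 222.2, 110.0]], [[579.4, 173.0, 130.0], [582.4, 217.0, 130.0]], [[590.9, 168.7, 150.0], [593.8, 211.9, 150.0]]]
```

Bar centre is about (614,-240,89) at 6.4° yaw, the screw about (520,88,158), and feeder yaw about -8.2°. The crank leans about 55°, with the pin at about (586,193,140). Next I go above the pin for a close look.

```bash
cat >> h.py <<'E'
def plan(p,yaw,n,rot=None):
    "tool-down straight move in n equal rows; print rows"
    st=get_state(); p0=np.array(st['eef_pos']); R0=R.from_euler('xyz',st['eef_rot'],degrees=True)
    R1=R.from_euler('xyz',[180,0,yaw],degrees=True); w=(R0.inv()*R1).as_rotvec(degrees=True)
    d=(np.array(p)-p0)/n; print('rot/row',(w/n).round(2))
    for i in range(n):
        Ri=R0*R.from_rotvec(w*i/n,degrees=True); print(Ri.inv().apply(d).round(1).tolist())
E
python3 -c "
from h import *
plan([586,193,250],81.8,11)"
```

```text
rot/row [-0.01  0.01  7.15]
[-44.3, -24.7, -1.7]
[-47.1, -19.0, -1.7]
[-49.1, -13.0, -1.7]
[-50.3, -6.8, -1.7]
[-50.8, -0.5, -1.8]
[-50.4, 5.9, -1.8]
[-49.3, 12.1, -1.8]
[-47.4, 18.1, -1.8]
[-44.8, 23.9, -1.8]
[-41.5, 29.3, -1.8]
[-37.5, 34.2, -1.8]
```

move_arm:
  steps:
    - {"offset": [-44.3, -24.7, -1.7], "rot": [0, 0, 7.15], "claw": 0.5}
    - {"offset": [-47.1, -19, -1.7], "rot": [0, 0, 7.15], "claw": 0.5}
    - {"offset": [-49.1, -13, -1.7], "rot": [0, 0, 7.15], "claw": 0.5}
    - {"offset": [-50.3, -6.8, -1.7], "rot": [0, 0, 7.15], "claw": 0.5}
    - {"offset": [-50.8, -0.5, -1.8], "rot": [0, 0, 7.15], "claw": 0.5}
    - {"offset": [-50.4, 5.9, -1.8], "rot": [0, 0, 7.15], "claw": 0.5}
    - {"offset": [-49.3, 12.1, -1.8], "rot": [0, 0, 7.15], "claw": 0.5}
    - {"offset": [-47.4, 18.1, -1.8], "rot": [0, 0, 7.15], "claw": 0.5}

```text
time: 1.15
eef_pos: [486.3, 306.3, 245.3]
eef_rot: [-180.0, -0.0, 103.0]
contact_force: [0.8, 0.7, -0.0]
grip_width: 42.3
```

move_arm:
  steps:
    - {"offset": [-44.8, 23.9, -1.8], "rot": [0, 0, 7.15], "claw": 0.5}
    - {"offset": [-41.5, 29.3, -1.8], "rot": [0, 0, 7.15], "claw": 0.5}
    - {"offset": [-37.5, 34.2, -1.8], "rot": [0, 0, 7.15], "claw": 0.5}
    - {"offset": [0, 0, 0], "rot": [0, 0, 0], "claw": 0.5}
    - {"offset": [0, 0, 0], "rot": [0, 0, 0], "claw": 0.5}
    - {"offset": [0, 0, 0], "rot": [0, 0, 0], "claw": 0.5}

```text
time: 1.9
eef_pos: [585.1, 195.1, 250.4]
eef_rot: [-179.9, -0.0, 82.0]
contact_force: [0.1, -0.6, -0.1]
grip_width: 42.7
```

```bash
python3 -c "
from h import *
st,im=shot('wrist','w1'); print(st['eef_pos'],st['eef_rot'],st['grip_width'],st['contact_force'],st['wrist_torque'],st['joints'].round(1))
print(proj('wrist',[[586.7,193,140],[520,88.5,159.5]],st))"
```

```text
[585.12942535 195.07414033 250.398457  ] [-1.79939109e+02 -2.72032439e-02  8.19941432e+01] 42.675444146661384 [ 0.12419684 -0.558137   -0.11699939] [-0.01322686  0.01007426 -0.02335425] [-40.5  23.4  25.2  97.  -11.1  62.2 -20. ]
[[320.04515976 232.71368175]
 [249.2110579  388.109227  ]]
```

View pics/w1.png

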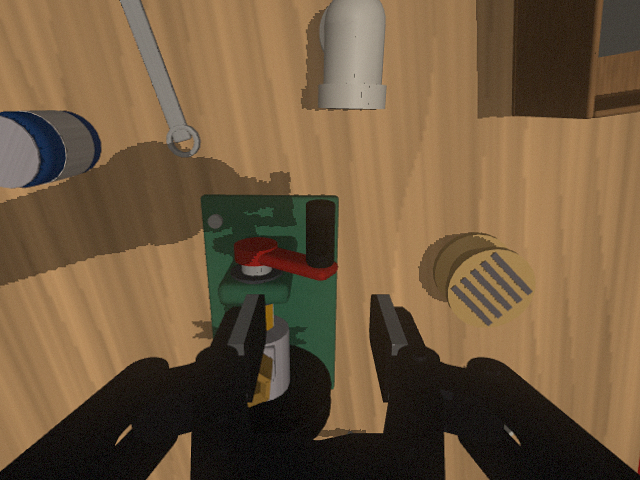

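The wrist view puts the pin at (320,232), within a pixel of the predicted (320,233), so its position and height are confirmed. I'll descend over it and grip softly.

move_arm:
  steps:
    - {"offset": [-0.5, 0.5, 32], "rot": [0, 0, 0], "claw": 0.5}
    - {"offset": [-0.5, 0.5, 32], "rot": [0, 0, 0], "claw": 0.5}
    - {"offset": [-0.5, 0.5, 32], "rot": [0, 0, 0], "claw": 0.5}
    - {"offset": [-0.3, 0.4, 32], "rot": [0, 0, 0], "claw": 0.5}
    - {"offset": [0, 0, 0], "rot": [0, 0, 0], "claw": 0.5}
    - {"offset": [0, 0, 0], "rot": [0, 0, 0], "claw": 0.2}
    - {"offset": [0, 0, 0], "rot": [0, 0, 0], "claw": 0.1}
    - {"offset": [0, 0, 0], "rot": [0, 0, 0], "claw": 0.1}
  force: 20

```text
time: 2.95
eef_pos: [587.2, 192.2, 123.4]
eef_rot: [-180.0, -0.1, 81.9]
contact_force: [-4.2, 1.2, -0.4]
grip_width: 19.3
```

```bash
python3 - <<'E'
from h import *
st=get_state(); print(st['eef_pos'],st['eef_rot'],st['grip_width'],st['contact_force'])
psi=np.radians(-8.2); ax=np.array([np.cos(psi),np.sin(psi)]); ay=np.array([-np.sin(psi),np.cos(psi)])
# shaft axis world, from screw
s=np.array([520.3,88.7]); g=np.array(st['eef_pos'])+[0,0,19]
d=g[:2]-s; X=d@ax; Y=d@ay; print('pin feeder x,y,z-105',X,Y,g[2]-105,'r',np.hypot(X,g[2]-105),'th',np.degrees(np.arctan2(X,g[2]-105)))
E
```

```text
[587.17584702 192.17068329 123.44584318] [-1.79955011e+02 -6.49227405e-02  8.18614678e+01] 19.30829223110598 [-4.19250359  1.23423759 -0.3888839 ]
pin feeder x,y,z-105 51.434210578098394 111.95125366532568 37.44584318127292 r 63.62129509329917 th 53.9441165246124
```

Gripped at width 19.3, as expected. Now I swing the crank along the 60 mm arc to the top.

move_arm:
  steps:
    - {"offset": [0, -6, -6.7], "rot": [0, 0, 0], "claw": 0.1}
    - {"offset": [0, -6, -5.9], "rot": [0, 0, 0], "claw": 0.1}
    - {"offset": [0, -6.7, -5], "rot": [0, 0, 0], "claw": 0.1}
    - {"offset": [0, -7.3, -4.1], "rot": [0, 0, 0], "claw": 0.1}
    - {"offset": [0, -7.9, -3], "rot": [0, 0, 0], "claw": 0.1}
    - {"offset": [0, -9.2, -2], "rot": [0, 0, 0], "claw": 0.1}
    - {"offset": [0, -8.3, -0.6], "rot": [0, 0, 0], "claw": 0.1}
    - {"offset": [0, 0, 0], "rot": [0, 0, 0], "claw": 0.1}
  force: 20

```text
time: 3.95
eef_pos: [543.7, 198.8, 155.9]
eef_rot: [179.1, -0.4, 81.7]
contact_force: [5.8, -1.4, 15.5]
grip_width: 19.4
```

```bash
python3 - <<'E'
from h import *
st=get_state(); print(st['eef_pos'],st['eef_rot'],st['grip_width'],st['contact_force'])
psi=np.radians(-8.2); ax=np.array([np.cos(psi),np.sin(psi)])
print((np.array(st['eef_pos'])[:2]-[520.3,88.7])@ax)
for n in('scene','side'): shot(n,n+'1')
a=cv2.imread('pics/scene1.png');b=cv2.imread('pics/side1.png')
z=lambda im,x,y,w,h,s:cv2.resize(im[y:y+h,x:x+w],None,fx=s,fy=s,interpolation=cv2.INTER_CUBIC)
can=np.hstack([z(a,320,200,115,90,4),z(b,225,165,85,90,4)]);cv2.imwrite('pics/z1.png',can)
E
```

```text
[543.67394557 198.76301522 155.88702465] [179.12342379  -0.37687907  81.74333686] 19.37472163228226 [ 5.76027737 -1.4459753  15.48233879]
7.436805245839307
```

View pics/z1.png

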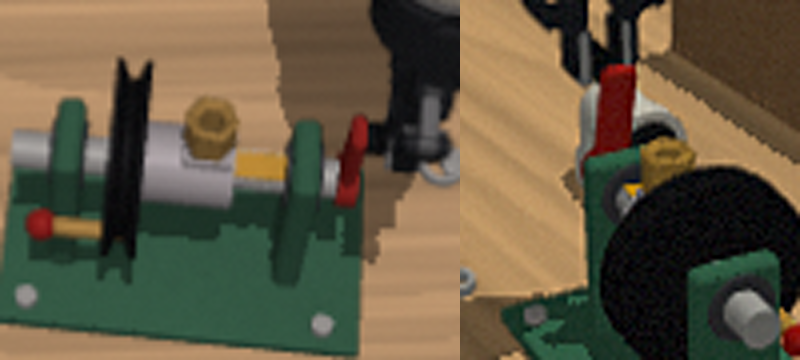

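move_arm:
  steps:
    - {"offset": [0, -1, -4], "rot": [0, 0, 0], "claw": 0.1}
    - {"offset": [0, -2, -3], "rot": [0, 0, 0], "claw": 0.1}
    - {"offset": [0, 0, 0], "rot": [0, 0, 0], "claw": 0.1}
  force: 20

```text
time: 4.42
eef_pos: [535.5, 199.7, 158.3]
eef_rot: [179.7, -0.1, 81.8]
contact_force: [3.5, 2.9, -4.2]
grip_width: 18.8
```

```bash
python3 - <<'E'
from h import *
st=get_state(); print(st['eef_pos'],st['eef_rot'],st['grip_width'],st['contact_force'])
psi=np.radians(-8.2); ax=np.array([np.cos(psi),np.sin(psi)])
print((np.array(st['eef_pos'])[:2]-[520.3,88.7])@ax)
E
```

```text
[535.5181101  199.72348531 158.28197125] [ 1.79744748e+02 -1.40092420e-01  8.18273043e+01] 18.8407140856075 [ 3.53953733  2.93774837 -4.15342879]
-0.7726376736104815
```

move_arm:
  steps:
    - {"offset": [0, 0, 0], "rot": [0, 0, 0], "claw": 0.3}
    - {"offset": [0, 0, 0], "rot": [0, 0, 0], "claw": 0.5}
    - {"offset": [0, 0, 0], "rot": [0, 0, 0], "claw": 0.5}
    - {"offset": [0, 0, -30], "rot": [0, 0, 0], "claw": 0.5}
    - {"offset": [-20, 0, -50], "rot": [0, 0, 0], "claw": 0.5}
    - {"offset": [-55, 0, -50], "rot": [0, 0, 0], "claw": 0.5}
    - {"offset": [-57, 0, -12], "rot": [0, 0, 0], "claw": 0.5}
    - {"offset": [0, 0, 0], "rot": [0, 0, 0], "claw": 0.5}

```text
time: 5.42
eef_pos: [516.7, 71.9, 293.0]
eef_rot: [179.8, -0.1, 81.3]
contact_force: [-0.1, -0.2, 0.4]
grip_width: 42.9
```

move_arm:
  steps:
    - {"offset": [0, 0, 0], "rot": [0, 0, 0], "claw": 0.6}
    - {"offset": [0, 0, 0], "rot": [0, 0, 0], "claw": 0.6}

```text
time: 5.68
eef_pos: [516.1, 78.4, 290.4]
eef_rot: [-179.9, 0.0, 81.9]
contact_force: [-0.6, 0.6, -0.3]
grip_width: 51.3
```

```bash
python3 -c "
from h import *
st,im=shot('wrist','w2'); print(st['eef_pos'],st['eef_rot'],st['contact_force'])
print(proj('wrist',[[520.3,88.7,159.5],[536.3,199.6,165]],st))
cv2.imwrite('pics/w2c.png',cv2.resize(im[0:300,180:480,::-1],None,fx=2,fy=2,interpolation=cv2.INTER_CUBIC))"
```

```text
[516.1409337   78.37548716 290.40578591] [-1.79937638e+02  2.63296242e-02  8.19449428e+01] [-0.56275603  0.6034568  -0.33502188]
[[321.06780389 207.29613731]
 [322.18443663  33.81993882]]
```

View pics/w2c.png

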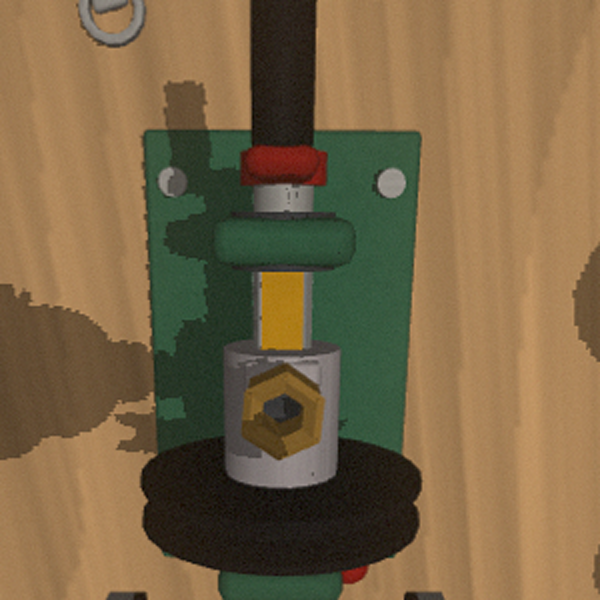

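The flat faces up: yellow flat, hub, screw and pin are all centred near crop x≈284. I'll measure this, then take one closer look at the socket for its angle and height.

move_arm:
  steps:
    - {"offset": [-3, 0, 30], "rot": [0, 0, 0], "claw": 0.6}
    - {"offset": [-3, 0, 30], "rot": [0, 0, 0], "claw": 0.6}
    - {"offset": [-3, 0, 28], "rot": [0, 0, 0], "claw": 0.6}
    - {"offset": [0, 0, 0], "rot": [0, 0, 0], "claw": 0.6}
    - {"offset": [0, 0, 0], "rot": [0, 0, 0], "claw": 0.6}
    - {"offset": [0, 0, 0], "rot": [0, 0, 0], "claw": 0.6}

```text
time: 6.48
eef_pos: [516.0, 68.6, 204.2]
eef_rot: [179.9, -0.1, 81.9]
contact_force: [-0.5, -0.2, 0.0]
grip_width: 51.4
```

```bash
python3 - <<'E'
from h import *
im=cv2.imread('pics/w2.png'); hsv=cv2.cvtColor(im,cv2.COLOR_BGR2HSV)
y=cv2.inRange(hsv,(18,150,120),(32,255,255)); 
for r in(145,155,165):
    c=np.where(y[r,290:350])[0]+290; print('flat',r,c.min(),c.max())
for r in(20,35,55):
    c=np.where(hsv[r,290:350,2]<75)[0]+290; print('pin',r,c.min(),c.max())
st,im=shot('wrist','w3'); print(repr(st['eef_pos']),repr(st['eef_rot']))
u=proj('wrist',[[520.3,88.7,159.5]],st)[0].astype(int);print(u)
c=im[u[1]-40:u[1]+40,u[0]-40:u[0]+40,::-1]; cv2.imwrite('pics/w3c.png',cv2.resize(c,None,fx=7,fy=7,interpolation=cv2.INTER_CUBIC))
E
```

```text
flat 145 311 331
flat 155 311 331
flat 165 311 330
pin 20 306 337
pin 35 306 336
pin 55 306 336
array([515.95758698,  68.60280928, 204.19404207]) array([ 1.79888974e+02, -5.74209793e-02,  8.18539996e+01])
[319 230]
```

View pics/w3c.png

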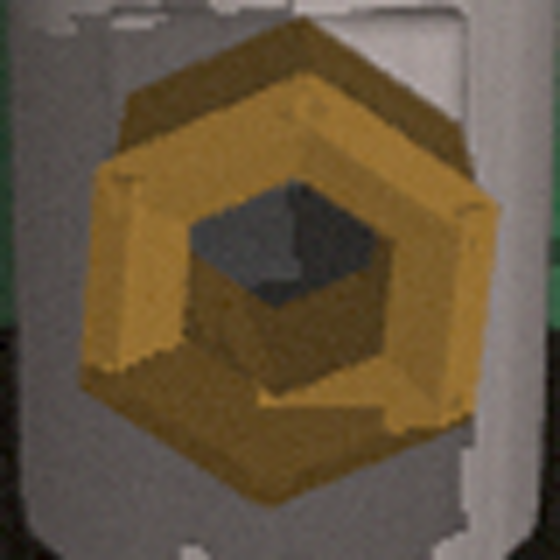

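```bash
python3 - <<'E'
from h import *
v=np.array([(308,75),(497,207),(472,418),(268,503),(80,382),(98,172)],float)
px=(v+0.5)/7-0.5+[279,190]
st=get_state()
P=onz('wrist',px,159.5,st)
c=P.mean(0); d=P[:,:2]-c[:2]; a=np.arctan2(d[:,1],d[:,0])
print('centre',c,'radii',np.hypot(*d.T).round(1),'angles',np.degrees(a).round(1))
print('vertex phase mod60',np.degrees(np.angle(np.exp(6j*a).mean())/6))
# lead-in lower hex at z=155.5
w=np.array([(295,180),(392,240),(383,352),(278,395),(185,335),(190,230)],float);Q=onz('wrist',(w+.5)/7-.5+[279,190],155.5,st)
c2=Q.mean(0);d=Q[:,:2]-c2[:2];a2=np.arctan2(d[:,1],d[:,0]);print('inner',c2,np.hypot(*d.T).round(1),np.degrees(a2).round(1),np.degrees(np.angle(np.exp(6j*a2).mean())/6))
# triangulation of the socket centre: scene, side, w3
ob=[]
for n,p in(('scene',(373.2,230)),('side',(277.2,203.4))):
    o,r=rays(n,[p]);ob.append((o,r[0]))
o,r=rays('wrist',[px.mean(0)],st);ob.append((o,r[0]))
print(tri(ob),tri([ob[0],ob[2]]))
st2=dict(eef_pos=[516.141,78.375,290.406],eef_rot=[-179.938,0.026,81.945])
o,r=rays('wrist',[(322,204)],st2);ob.append((o,r[0]));print('wrist pair',tri(ob[2:]))
# flat & pin & shaft lateral in feeder x at their heights
psi=np.radians(-8.2); ax=np.array([np.cos(psi),np.sin(psi)])
for nm,q,z in(('flat',(321,155),113),('pin',(321.2,35),165),('screw',(322,204),159.5)):
    g=onz('wrist',[q],z,st2)[0]; print(nm,g,(g[:2]-c[:2])@ax)
print('play: vertex 60 multiples; joints',st['joints'].round(1))
E
```

```text
centre [519.97916754  88.21129081 159.5       ] radii [16.4 16.5 16.6 16.3 16.6 16.4] angles [  76.8   15.8  -43.  -103.1 -164.5  137.4]
vertex phase mod60 16.56810963075865
inner [519.89379033  87.41220887 155.5       ] [8.4 8.6 8.7 8.3 8.4 8.5] [  78.1   18.2  -42.6 -102.8 -163.   139.2] 17.825108740147137
(array([520.06041101,  88.04109341, 157.15643958]), [np.float64(1.4536383205637706), np.float64(1.3141719814043775), np.float64(0.37588633660759374)]) (array([520.24306706,  88.72673661, 159.34382447]), [np.float64(0.41388766050236514), np.float64(0.41388766050239484)])
wrist pair (array([521.81016302, 100.39412548, 197.28944885]), [np.float64(0.3873164941424225), np.float64(0.3873164941425432)])
flat [525.00188399 120.31739731 113.        ] 0.3921056251440261
pin [535.60813187 199.03912692 165.        ] -0.33807867996018537
screw [521.30843849  91.04220072 159.5       ] 0.9119111354005305
play: vertex 60 multiples; joints [-35.3  16.9  28.7 113.  -10.2  52.4  -9.5]
```

Shaft is upright to within about 1°. The socket is at (520.0, 88.2, 159.4) with its x axis at about -12.8° mod 60, so the screw starts at about 0.08 rad. On to the key.

```bash
python3 -c "
from h import *
plan([614,-240,215],6.4,8)"
```

```text
rot/row [ 0.01 -0.01  9.43]
[-36.4, 17.6, -1.4]
[-33.1, 23.4, -1.4]
[-28.8, 28.5, -1.4]
[-23.7, 32.8, -1.4]
[-18.0, 36.2, -1.4]
[-11.9, 38.7, -1.4]
[-5.4, 40.1, -1.4]
[1.3, 40.5, -1.4]
```

move_arm:
  steps:
    - {"offset": [-36.4, 17.6, -1.4], "rot": [0, 0, 9.4], "claw": 0.6}
    - {"offset": [-33.1, 23.4, -1.4], "rot": [0, 0, 9.4], "claw": 0.6}
    - {"offset": [-28.8, 28.5, -1.4], "rot": [0, 0, 9.4], "claw": 0.6}
    - {"offset": [-23.7, 32.8, -1.4], "rot": [0, 0, 9.4], "claw": 0.6}
    - {"offset": [-18, 36.2, -1.4], "rot": [0, 0, 9.4], "claw": 0.6}
    - {"offset": [-11.9, 38.7, -1.4], "rot": [0, 0, 9.4], "claw": 0.6}
    - {"offset": [-5.4, 40.1, -1.4], "rot": [0, 0, 9.4], "claw": 0.6}
    - {"offset": [1.3, 40.5, -1.4], "rot": [0, 0, 9.4], "claw": 0.6}

```text
time: 7.52
eef_pos: [614.7, -241.2, 215.1]
eef_rot: [-180.0, -0.1, 6.4]
contact_force: [1.3, 0.4, 0.7]
grip_width: 51.3
```

move_arm:
  steps:
    - {"offset": [0, 0, 0], "rot": [0, 0, 0], "claw": 0.6}
    - {"offset": [0, 0, 0], "rot": [0, 0, 0], "claw": 0.6}
    - {"offset": [0, 0, 0], "rot": [0, 0, 0], "claw": 0.6}
    - {"offset": [0, 0, 0], "rot": [0, 0, 0], "claw": 0.6}

```text
time: 8.02
eef_pos: [614.0, -239.0, 214.4]
eef_rot: [-180.0, -0.0, 6.7]
contact_force: [0.2, -0.4, 0.3]
grip_width: 51.3
```

```bash
python3 -c "
from h import *
st,im=shot('wrist','w4'); print(repr(st['eef_pos']),repr(st['eef_rot']),st['joints'].round(1),st['contact_force'],st['wrist_torque'])
print(proj('wrist',[[614,-240,89],[660,-235,89],[567,-245,89]],st))"
```

```text
array([ 614.00383787, -239.01811415,  214.4292223 ]) array([-1.79952348e+02, -2.96334290e-02,  6.73095933e+00]) [-13.5  34.6  46.8  93.7 -27.5  63.8 -42.6] [ 0.15341662 -0.373186    0.26472334] [0.01025315 0.01299907 0.02566436]
[[318.47997045 224.34910303]
 [319.16299989 159.63410844]
 [317.71080146 283.84564972]]
```

View pics/w4.png

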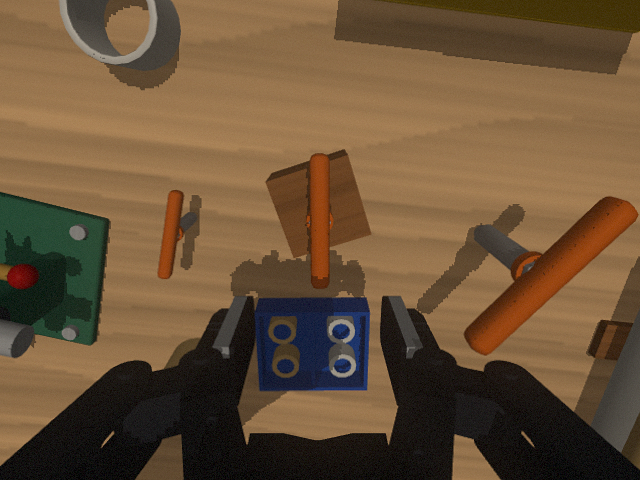

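The bar runs from (319,153) to (320,287), vertical in the image and centred between the fingers. I'll measure it with a mask.

```bash
python3 - <<'E'
from h import *
st=get_state()
def orange(fn,x0,y0,x1,y1):
    im=cv2.imread('pics/'+fn+'.png'); h=cv2.cvtColor(im,cv2.COLOR_BGR2HSV); m=cv2.inRange(h,(3,150,90),(14,255,255))
    k=np.zeros_like(m); k[y0:y1,x0:x1]=m[y0:y1,x0:x1]; return k
m=orange('w4',280,130,360,300); m=cv2.morphologyEx(m,cv2.MORPH_OPEN,np.ones((9,5)))
r=cv2.minAreaRect(cv2.findNonZero(m)); print('wrist',r)
b=cv2.boxPoints(r); b=b[np.argsort(b[:,1])]; e=[b[:2].mean(0),b[2:].mean(0)]
ms=orange('scene0',222,255,256,312); rs=cv2.minAreaRect(cv2.findNonZero(cv2.morphologyEx(ms,cv2.MORPH_OPEN,np.ones((3,3))))); print('scene',rs)
bs=cv2.boxPoints(rs); bs=bs[np.argsort(bs[:,1])]; es=[bs[:2].mean(0),bs[2:].mean(0)]
o,v=rays('wrist',e,st); o2,v2=rays('scene',es)
for i,j in((0,1),(1,0)): print('tri',tri([(o,v[i]),(o2,v2[j])]))
P=onz('wrist',e,89,st); print(P,np.linalg.norm(P[0]-P[1]),P.mean(0),np.degrees(np.arctan2(*(P[0]-P[1])[[1,0]])))
E
```

```text
wrist ((322.4951171875, 216.80625915527344), (56.98463439941406, 122.4748764038086), 16.294048309326172)
scene ((235.8307647705078, 285.453857421875), (39.07093811035156, 27.535709381103516), 60.2551155090332)
tri (array([ 656.15266965, -235.98050513,   61.43180289]), [np.float64(15.395155551844928), np.float64(15.395155551845033)])
tri (array([ 645.07793896, -236.39164922,  231.07159009]), [np.float64(8.357079556846342), np.float64(8.357079556846397)])
[[ 662.68610651 -249.0766351    89.        ]
 [ 572.68633687 -235.13904012   89.        ]] 91.07258143399517 [ 617.68622169 -242.10783761   89.        ] -8.803043004457521
```

```bash
python3 - <<'E'
from h import *
st=get_state()
def ends(fn,x0,y0,x1,y1,k):
    im=cv2.imread('pics/'+fn+'.png'); h=cv2.cvtColor(im,cv2.COLOR_BGR2HSV)[y0:y1,x0:x1]; m=cv2.inRange(h,(3,190,130),(14,255,255))
    m=cv2.morphologyEx(m,cv2.MORPH_OPEN,np.ones(k)); r=cv2.minAreaRect(cv2.findNonZero(m)); print(fn,r)
    b=cv2.boxPoints(r)+[x0,y0]; b=b[np.argsort(b[:,1])]; return [b[:2].mean(0),b[2:].mean(0)]
e=ends('w4',280,130,360,300,(5,9)); es=ends('scene0',222,255,256,312,(1,3))
o,v=rays('wrist',e,st); o2,v2=rays('scene',es)
for i,j in((0,1),(1,0)): print('tri',tri([(o,v[i]),(o2,v2[j])]))
for z in (89,):
  for n,q in(('wrist',e),('scene',es)):
    P=onz(n,q,z,st); print(P,np.linalg.norm(P[0]-P[1]),P.mean(0),np.degrees(np.arctan2(*(P[0]-P[1])[[1,0]])))
E
```

```text
w4 ((39.348365783691406, 86.02090454101562), (120.14227294921875, 14.796282768249512), 89.27477264404297)
scene0 ((14.108423233032227, 27.48983383178711), (35.22056198120117, 4.6670355796813965), 84.64418029785156)
tri (array([ 663.1894657 , -234.23508572,   96.53801962]), [np.float64(0.24454870701078174), np.float64(0.2445487070108324)])
tri (array([ 590.54878287, -242.13767808,  131.05687053]), [np.float64(2.4136320381171656), np.float64(2.4136320381172096)])
[[ 662.39192864 -234.588278     89.        ]
 [ 573.58083262 -246.28631622   89.        ]] 89.57820534869508 [ 617.98638063 -240.43729711   89.        ] 7.5037006243008735
[[ 564.60965309 -248.20715694   89.        ]
 [ 659.46178752 -235.28217757   89.        ]] 95.72869213255122 [ 612.0357203  -241.74466725   89.        ] -172.24041004416392
```

move_arm:
  steps:
    - {"offset": [-0.4, 2, 40], "rot": [0, 0, -0.8], "claw": 0.5}
    - {"offset": [0, 0, 40], "rot": [0, 0, 0], "claw": 0.5}
    - {"offset": [0, 0, 35], "rot": [0, 0, 0], "claw": 0.5}
    - {"offset": [0, 0, 29], "rot": [0, 0, 0], "claw": 0.5}
    - {"offset": [0, 0, 0], "rot": [0, 0, 0], "claw": 0.5}
    - {"offset": [0, 0, 0], "rot": [0, 0, 0], "claw": 0.3}
    - {"offset": [0, 0, 0], "rot": [0, 0, 0], "claw": 0.0}
    - {"offset": [0, 0, 0], "rot": [0, 0, 0], "claw": 0.0}
  force: 60

```text
time: 9.07
eef_pos: [614.7, -242.5, 72.1]
eef_rot: [180.0, -0.2, 7.4]
contact_force: [-1.1, 1.6, 6.6]
grip_width: 12.9
```

move_arm:
  steps:
    - {"offset": [0, 0, 0], "rot": [0, 0, 0], "claw": 0.0}
    - {"offset": [0, 0, 0], "rot": [0, 0, 0], "claw": 0.0}

```text
time: 9.32
eef_pos: [614.7, -242.5, 72.1]
eef_rot: [180.0, -0.2, 7.4]
contact_force: [-0.9, 1.1, 6.7]
grip_width: 12.8
```

```bash
python3 -c "
from h import *
st=get_state(); print(st['eef_pos'],st['eef_rot'],st['grip_width'],st['contact_force'],st['wrist_torque'])"
```

```text
[ 614.72542044 -242.47244293   72.13144237] [ 1.79977267e+02 -1.57756692e-01  7.43580420e+00] 12.772108073093042 [-0.92067994  1.1004659   6.66432203] [ 0.34853797  0.23291176 -0.07786266]
```

move_arm:
  steps:
    - {"offset": [0, 0, -20], "rot": [0, 0, 0], "claw": 0.0}
    - {"offset": [0, 0, -25], "rot": [0, 0, 0], "claw": 0.0}
    - {"offset": [0, 0, -45], "rot": [0, 0, 0], "claw": 0.0}
    - {"offset": [0, 0, -50], "rot": [0, 0, 0], "claw": 0.0}
    - {"offset": [0, 0, -48], "rot": [0, 0, 0], "claw": 0.0}
    - {"offset": [0, 0, 0], "rot": [0, 0, 0], "claw": 0.0}
    - {"offset": [0, 0, 0], "rot": [0, 0, 0], "claw": 0.0}
    - {"offset": [0, 0, 0], "rot": [0, 0, 0], "claw": 0.0}

```text
time: 10.32
eef_pos: [612.7, -241.7, 256.6]
eef_rot: [-179.9, 0.2, 7.4]
contact_force: [0.5, 0.0, -3.0]
grip_width: 12.9
```

```bash
python3 - <<'E'
from h import *
st=get_state(); print(st['eef_pos'],st['eef_rot'],st['grip_width'],st['contact_force'],st['wrist_torque'])
shot('side','side2');shot('scene','scene2');shot('wrist','w5')
tip=np.array(st['eef_pos'])+[0,0,-62]
ps=proj('side',[tip,tip+[0,0,79]]);pc=proj('scene',[tip,tip+[0,0,79]]);print(ps,pc)
z=lambda im,c,w,h,s:cv2.resize(im[int(c[1])-h//2:int(c[1])+h//2,int(c[0])-w//2:int(c[0])+w//2],None,fx=s,fy=s,interpolation=cv2.INTER_CUBIC)
a=z(cv2.imread('pics/scene2.png'),pc.mean(0),80,100,5);b=z(cv2.imread('pics/side2.png'),ps.mean(0),80,100,5)
cv2.imwrite('pics/z2.png',np.hstack([a,b]))
E
```

```text
[ 612.70798955 -241.73784049  256.55146056] [-1.79922174e+02  1.61153249e-01  7.41792768e+00] 12.91342259345584 [ 0.45907765  0.03508087 -2.98799765] [-0.01497083  0.01618626  0.03994988]
[[408.08793761 238.27803056]
 [412.39066404 203.05209349]] [[229.11592545 260.42254583]
 [223.20154126 241.55602512]]
```

View pics/z2.png

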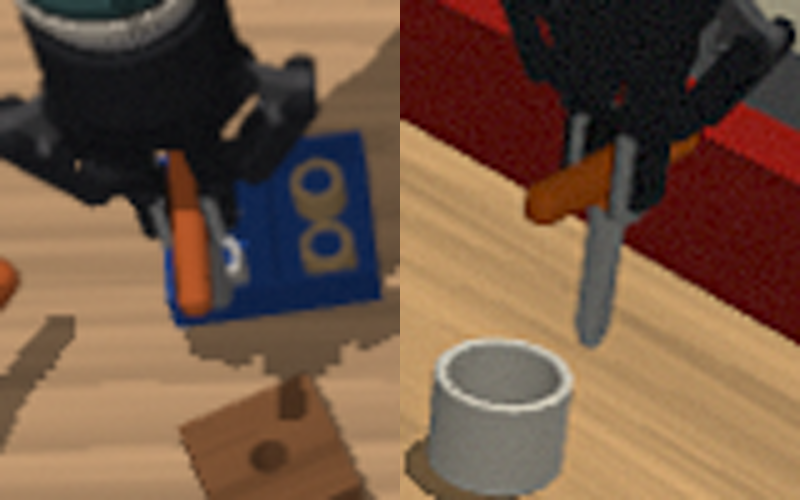

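The key is held upright, and its tip in the side view at (408.4,239) matches the predicted (408.1,238.3). Carrying it to above the screw.

```bash
python3 -c "
from h import *
plan([520,88.2,262],107.2,12)"
```

```text
rot/row [-0.01  0.   -8.32]
[-4.1, -28.3, -0.4]
[-0.0, -28.6, -0.4]
[4.1, -28.3, -0.4]
[8.2, -27.4, -0.4]
[12.1, -25.9, -0.4]
[15.7, -23.9, -0.4]
[19.0, -21.4, -0.4]
[21.9, -18.4, -0.4]
[24.3, -15.1, -0.4]
[26.2, -11.4, -0.4]
[27.6, -7.5, -0.4]
[28.4, -3.4, -0.4]
```

move_arm:
  steps:
    - {"offset": [-4.1, -28.3, -0.4], "rot": [0, 0, -8.3], "claw": 0.0}
    - {"offset": [0, -28.6, -0.4], "rot": [0, 0, -8.3], "claw": 0.0}
    - {"offset": [4.1, -28.3, -0.4], "rot": [0, 0, -8.3], "claw": 0.0}
    - {"offset": [8.2, -27.4, -0.4], "rot": [0, 0, -8.3], "claw": 0.0}
    - {"offset": [12.1, -25.9, -0.4], "rot": [0, 0, -8.3], "claw": 0.0}
    - {"offset": [15.7, -23.9, -0.4], "rot": [0, 0, -8.3], "claw": 0.0}
    - {"offset": [19, -21.4, -0.4], "rot": [0, 0, -8.3], "claw": 0.0}
    - {"offset": [21.9, -18.4, -0.4], "rot": [0, 0, -8.3], "claw": 0.0}

```text
time: 11.48
eef_pos: [551.3, -21.4, 261.0]
eef_rot: [-180.0, 0.0, 74.1]
contact_force: [-0.9, -0.0, -2.4]
grip_width: 12.9
```

move_arm:
  steps:
    - {"offset": [24.3, -15.1, -0.4], "rot": [0, 0, -8.3], "claw": 0.0}
    - {"offset": [26.2, -11.4, -0.4], "rot": [0, 0, -8.3], "claw": 0.0}
    - {"offset": [27.6, -7.5, -0.4], "rot": [0, 0, -8.3], "claw": 0.0}
    - {"offset": [28.4, -3.4, -0.4], "rot": [0, 0, -8.3], "claw": 0.0}
    - {"offset": [0, 0, 0], "rot": [0, 0, 0], "claw": 0.0}
    - {"offset": [0, 0, 0], "rot": [0, 0, 0], "claw": 0.0}
    - {"offset": [0, 0, 0], "rot": [0, 0, 0], "claw": 0.0}

```text
time: 12.35
eef_pos: [521.3, 86.8, 262.9]
eef_rot: [-180.0, 0.0, 106.9]
contact_force: [-0.3, -0.2, -2.1]
grip_width: 13.0
```

```bash
python3 - <<'E'
from h import *
st=get_state(); print(st['eef_pos'],st['eef_rot'],st['joints'].round(1),st['grip_width'],st['contact_force'],st['wrist_torque'])
shot('side','side3');shot('scene','scene3');shot('wrist','w6')
tip=np.array(st['eef_pos'])+[0,0,-62]
c=[]
for n in('scene','side'):
    p=proj(n,[tip,tip+[0,0,79],[520,88.2,159.5]]);print(n,p.round(1).tolist());q=p[[0,2]].mean(0).astype(int);print(q-[40,50])
    im=cv2.imread('pics/%s3.png'%n)[q[1]-50:q[1]+50,q[0]-40:q[0]+40];c.append(cv2.resize(im,None,fx=5,fy=5,interpolation=cv2.INTER_CUBIC))
cv2.imwrite('pics/z3.png',np.hstack(c))
E
```

```text
[521.30932987  86.82253759 262.89129785] [-1.79984068e+02  3.30972000e-02  1.06868144e+02] [-34.7  13.3  25.3 108.3  -6.5  59.9  10.2] 12.952548619329939 [-0.28972082 -0.15656135 -2.09772331] [-0.03360693 -0.03223905  0.0294274 ]
scene [[373.7, 220.4], [376.7, 200.0], [372.8, 229.8]]
[333 175]
side [[277.2, 186.2], [276.6, 154.2], [276.7, 202.2]]
[236 144]
```

View pics/z3.png

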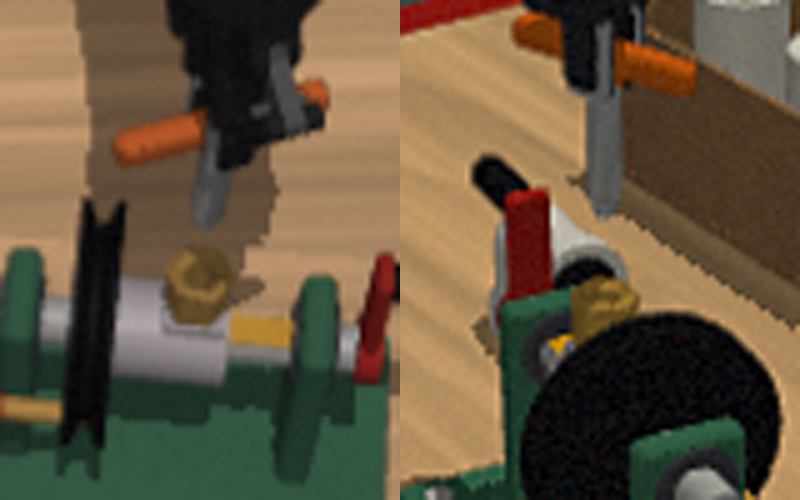

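The tip and socket in both fixed views match predictions within half a pixel. Small lateral correction, then down.

move_arm:
  steps:
    - {"offset": [1.7, -0.8, 12], "rot": [0, 0, -0.3], "claw": 0.0}
    - {"offset": [0, 0, 12], "rot": [0, 0, 0], "claw": 0.0}
    - {"offset": [0, 0, 10], "rot": [0, 0, 0], "claw": 0.0}
    - {"offset": [0, 0, 4], "rot": [0, 0, 0], "claw": 0.0}
    - {"offset": [0, 0, 0], "rot": [0, 0, 0], "claw": 0.0}
    - {"offset": [0, 0, 0], "rot": [0, 0, 0], "claw": 0.0}

```text
time: 13.25
eef_pos: [520.2, 89.5, 225.4]
eef_rot: [180.0, 0.0, 107.3]
contact_force: [-1.1, 0.5, -2.5]
grip_width: 12.8
```

```bash
python3 -c "
from h import *
st=get_state(); print(st['eef_pos'],st['eef_rot'],st['contact_force'],st['wrist_torque'])"
```

```text
[520.18091849  89.51562687 225.38053847] [1.79952636e+02 2.27867390e-03 1.07315524e+02] [-1.09649061  0.45752475 -2.48575347] [-0.00955239 -0.01384572 -0.0189968 ]
```

move_arm:
  steps:
    - {"offset": [-1.2, -0.3, 2], "rot": [0, 0, 0], "claw": 0.0}
    - {"offset": [0, 0, 3], "rot": [0, 0, 0], "claw": 0.0}
    - {"offset": [0, 0, 3], "rot": [0, 0, 0], "claw": 0.0}
    - {"offset": [0, 0, 3], "rot": [0, 0, 0], "claw": 0.0}
    - {"offset": [0, 0, 0], "rot": [0, 0, 0], "claw": 0.0}

```text
time: 13.88
eef_pos: [519.7, 88.2, 213.7]
eef_rot: [-180.0, 0.0, 107.3]
contact_force: [-0.8, -0.2, -2.0]
grip_width: 12.9
```

```bash
python3 -c "
from h import *
st=get_state(); print(st['eef_pos'],st['eef_rot'],st['contact_force'],st['wrist_torque'])"
```

```text
[519.73266252  88.24024792 213.6955665 ] [-1.79963991e+02  4.22748961e-03  1.07323911e+02] [-0.82005012 -0.21934558 -1.9741736 ] [-0.03982898  0.03926683  0.0312321 ]
```

move_arm:
  steps:
    - {"offset": [0, 0, 2], "rot": [0, 0, 0], "claw": 0.0}
    - {"offset": [0, 0, 2], "rot": [0, 0, 0], "claw": 0.0}
    - {"offset": [0, 0, 2], "rot": [0, 0, 0], "claw": 0.0}
    - {"offset": [0, 0, 0], "rot": [0, 0, 0], "claw": 0.0}

```text
time: 14.38
eef_pos: [520.3, 88.2, 208.0]
eef_rot: [180.0, 0.0, 107.3]
contact_force: [1.9, -0.5, -3.7]
grip_width: 12.6
```

```bash
python3 -c "
from h import *
st=get_state(); print(st['eef_pos'],st['eef_rot'],st['contact_force'],st['wrist_torque'])"
```

```text
[520.27842061  88.22504788 208.04937242] [1.79952559e+02 1.51369899e-02 1.07311538e+02] [ 1.9153128  -0.48209837 -3.71992651] [-0.02863894 -0.37575402  0.01236931]
```

move_arm:
  steps:
    - {"offset": [0, 0, 2], "rot": [0, 0, 0], "claw": 0.0}
    - {"offset": [0, 0, 2], "rot": [0, 0, 0], "claw": 0.0}
    - {"offset": [0, 0, 2], "rot": [0, 0, 0], "claw": 0.0}
    - {"offset": [0, 0, 1.5], "rot": [0, 0, 0], "claw": 0.0}
    - {"offset": [0, 0, 0], "rot": [0, 0, 0], "claw": 0.0}

```text
time: 15.0
eef_pos: [520.2, 88.2, 200.5]
eef_rot: [180.0, 0.0, 107.3]
contact_force: [2.7, -1.4, -3.7]
grip_width: 12.8
```

```bash
python3 -c "
from h import *
st=get_state(); print(st['eef_pos'],st['eef_rot'],st['contact_force'],st['wrist_torque'])"
```

```text
[520.15002588  88.21040646 200.46048875] [1.79973810e+02 1.49636273e-02 1.07313835e+02] [ 2.6797746  -1.38866227 -3.68296362] [-0.12385539 -0.70129263 -0.02768546]
```

The key is in, tip about 21 mm below the mouth with no axial resistance. I'll start turning clockwise through the free region.

move_arm:
  steps:
    - {"offset": [0, 0.4, 0], "rot": [0, 0, 3], "claw": 0.0}
    - {"offset": [0, 0, 0], "rot": [0, 0, 3], "claw": 0.0}
    - {"offset": [0, 0, 0], "rot": [0, 0, 3], "claw": 0.0}
    - {"offset": [0, 0, 0], "rot": [0, 0, 3], "claw": 0.0}
    - {"offset": [0, 0, 0], "rot": [0, 0, 3], "claw": 0.0}
    - {"offset": [0, 0, 0], "rot": [0, 0, 3], "claw": 0.0}
    - {"offset": [0, 0, 0], "rot": [0, 0, 3], "claw": 0.0}
    - {"offset": [0, 0, 0], "rot": [0, 0, 3], "claw": 0.0}

```text
time: 16.0
eef_pos: [520.6, 87.9, 200.5]
eef_rot: [180.0, 0.0, 83.2]
contact_force: [3.0, -1.3, -2.9]
grip_width: 12.9
```

```bash
cat > s.py <<'E'
from h import *
import json,os
T=[];F=[]
st=get_state()
print(st['time'],'pos',st['eef_pos'].round(1),'yaw %.2f'%st['eef_rot'][2],'F',st['contact_force'].round(1),'M',st['wrist_torque'].round(3),'w',round(st['grip_width'],1))
E
python3 s.py
```

```text
16.0 pos [520.6  87.9 200.5] yaw 83.24 F [ 3.  -1.3 -2.9] M [-0.423 -0.651  0.168] w 12.9
```

move_arm:
  steps:
    - {"offset": [0, 0, 0], "rot": [0, 0, 3], "claw": 0.0}
    - {"offset": [0, 0, 0], "rot": [0, 0, 3], "claw": 0.0}
    - {"offset": [0, 0, 0], "rot": [0, 0, 3], "claw": 0.0}
    - {"offset": [0, 0, 0], "rot": [0, 0, 3], "claw": 0.0}
    - {"offset": [0, 0, 0], "rot": [0, 0, 3], "claw": 0.0}
    - {"offset": [0, 0, 0], "rot": [0, 0, 3], "claw": 0.0}
    - {"offset": [0, 0, 0], "rot": [0, 0, 3], "claw": 0.0}

```text
time: 16.88
eef_pos: [520.4, 87.7, 200.5]
eef_rot: [180.0, 0.0, 62.2]
contact_force: [2.8, -1.2, -2.3]
grip_width: 12.9
```

```bash
python3 s.py
```

```text
16.875 pos [520.4  87.7 200.5] yaw 62.24 F [ 2.8 -1.2 -2.3] M [-0.541 -0.56   0.167] w 12.9
```

move_arm:
  steps:
    - {"offset": [0, 0, 0], "rot": [0, 0, 1], "claw": 0.0}
    - {"offset": [0, 0, 0], "rot": [0, 0, 1], "claw": 0.0}

```text
time: 17.12
eef_pos: [520.4, 87.8, 200.5]
eef_rot: [180.0, 0.0, 60.3]
contact_force: [1.8, -4.0, -1.8]
grip_width: 13.0
```

```bash
python3 s.py
```

```text
17.125 pos [520.4  87.8 200.5] yaw 60.29 F [ 1.8 -4.  -1.8] M [-0.848 -0.578  0.201] w 13.0
```

move_arm:
  steps:
    - {"offset": [0, 0, 0], "rot": [0, 0, 1], "claw": 0.0}
    - {"offset": [0, 0, 0], "rot": [0, 0, 1], "claw": 0.0}

```text
time: 17.38
eef_pos: [520.4, 87.9, 200.5]
eef_rot: [180.0, 0.0, 58.3]
contact_force: [2.3, -3.8, -2.5]
grip_width: 12.8
```

```bash
python3 s.py
```

```text
17.375 pos [520.4  87.9 200.5] yaw 58.25 F [ 2.3 -3.8 -2.5] M [-1.059 -0.616  0.138] w 12.8
```

move_arm:
  steps:
    - {"offset": [0, 0, 0], "rot": [0, 0, 1], "claw": 0.0}
    - {"offset": [0, 0, 0], "rot": [0, 0, 1], "claw": 0.0}

```text
time: 17.62
eef_pos: [520.3, 88.0, 200.5]
eef_rot: [180.0, 0.0, 56.2]
contact_force: [1.7, -4.9, -2.0]
grip_width: 12.6
```

```bash
python3 s.py
```

```text
17.625 pos [520.3  88.  200.5] yaw 56.24 F [ 1.7 -4.9 -2. ] M [-1.32  -0.592  0.139] w 12.6
```

move_arm:
  steps:
    - {"offset": [0, 0, 0], "rot": [0, 0, 1], "claw": 0.0}
    - {"offset": [0, 0, 0], "rot": [0, 0, 1], "claw": 0.0}

```text
time: 17.88
eef_pos: [520.3, 88.0, 200.6]
eef_rot: [180.0, 0.0, 54.2]
contact_force: [2.8, -4.7, -1.0]
grip_width: 13.0
```

```bash
python3 s.py
```

```text
17.875 pos [520.3  88.  200.6] yaw 54.24 F [ 2.8 -4.7 -1. ] M [-1.326 -0.516  0.162] w 13.0
```

move_arm:
  steps:
    - {"offset": [-0.4, 0.5, 0], "rot": [0, 0, 1], "claw": 0.0}
    - {"offset": [0, 0, 0], "rot": [0, 0, 1], "claw": 0.0}

```text
time: 18.12
eef_pos: [520.3, 87.9, 200.5]
eef_rot: [-180.0, 0.0, 52.3]
contact_force: [1.8, -3.4, -1.6]
grip_width: 12.6
```

```bash
python3 s.py
```

```text
18.125 pos [520.3  87.9 200.5] yaw 52.26 F [ 1.8 -3.4 -1.6] M [-1.026 -0.394  0.13 ] w 12.6
```

move_arm:
  steps:
    - {"offset": [0, 0, 0], "rot": [0, 0, 1], "claw": 0.0}
    - {"offset": [0, 0, 0], "rot": [0, 0, 1], "claw": 0.0}

```text
time: 18.38
eef_pos: [520.3, 87.9, 200.6]
eef_rot: [-180.0, 0.0, 50.3]
contact_force: [1.1, -3.7, -1.5]
grip_width: 12.7
```

```bash
python3 s.py
```

```text
18.375 pos [520.3  87.9 200.6] yaw 50.26 F [ 1.1 -3.7 -1.5] M [-1.012 -0.329  0.142] w 12.7
```

move_arm:
  steps:
    - {"offset": [-0.3, 0.4, 0], "rot": [0, 0, 1], "claw": 0.0}
    - {"offset": [0, 0, 0], "rot": [0, 0, 1], "claw": 0.0}

```text
time: 18.62
eef_pos: [520.3, 87.7, 200.5]
eef_rot: [-180.0, -0.0, 48.3]
contact_force: [0.3, -2.5, -0.8]
grip_width: 12.7
```

```bash
python3 s.py
```

```text
18.625 pos [520.3  87.7 200.5] yaw 48.27 F [ 0.3 -2.5 -0.8] M [-0.612 -0.132  0.196] w 12.7
```

move_arm:
  steps:
    - {"offset": [0, 0, 0], "rot": [0, 0, 1], "claw": 0.0}
    - {"offset": [0, 0, 0], "rot": [0, 0, 1], "claw": 0.0}

```text
time: 18.88
eef_pos: [520.4, 87.6, 200.5]
eef_rot: [-180.0, 0.0, 46.3]
contact_force: [-0.1, -1.8, 0.3]
grip_width: 12.6
```

```bash
python3 s.py
```

```text
18.875 pos [520.4  87.6 200.5] yaw 46.26 F [-0.1 -1.8  0.3] M [-0.533  0.066  0.119] w 12.6
```

```bash
cat > s.py <<'E'
from h import *
M=[];F=[]
for i in range(5):
    st=get_state(); M.append(st['wrist_torque']);F.append(st['contact_force'])
    if i<4: capture('side')
M=np.array(M);F=np.array(F)
print(round(st['time'],2),'pos',st['eef_pos'].round(1),'yaw %.2f'%st['eef_rot'][2],'F',F.mean(0).round(1),'M',M.mean(0).round(3),'Mz',M[:,2].round(3))
E
python3 s.py
```

```text
19.07 pos [520.4  87.6 200.5] yaw 46.33 F [-0.5 -1.6  0.4] M [-0.477  0.073  0.128] Mz [0.119 0.137 0.084 0.216 0.083]
```

move_arm:
  steps:
    - {"offset": [0, 0, 0], "rot": [0, 0, 1], "claw": 0.0}
    - {"offset": [0, 0, 0], "rot": [0, 0, 1], "claw": 0.0}

```text
time: 19.32
eef_pos: [520.4, 87.5, 200.5]
eef_rot: [-180.0, -0.0, 44.3]
contact_force: [-0.8, -0.4, 0.4]
grip_width: 12.8
```

```bash
python3 s.py
```

```text
19.52 pos [520.4  87.5 200.5] yaw 44.33 F [-1.  -1.   0.7] M [-0.253  0.241  0.137] Mz [0.118 0.129 0.143 0.134 0.163]
```

move_arm:
  steps:
    - {"offset": [0, 0, 0], "rot": [0, 0, 1], "claw": 0.0}
    - {"offset": [0, 0, 0], "rot": [0, 0, 1], "claw": 0.0}

```text
time: 19.77
eef_pos: [520.4, 87.4, 200.5]
eef_rot: [-180.0, 0.0, 42.3]
contact_force: [-1.0, -0.5, -0.5]
grip_width: 12.9
```

```bash
python3 s.py
```

```text
19.98 pos [520.5  87.4 200.5] yaw 42.32 F [-1.2 -0.2  0.4] M [-0.109  0.375  0.148] Mz [0.189 0.17  0.122 0.094 0.166]
```

move_arm:
  steps:
    - {"offset": [0, 0, 0], "rot": [0, 0, 1], "claw": 0.0}
    - {"offset": [0, 0, 0], "rot": [0, 0, 1], "claw": 0.0}

```text
time: 20.23
eef_pos: [520.5, 87.4, 200.5]
eef_rot: [-180.0, 0.0, 40.3]
contact_force: [-1.8, 0.2, 0.4]
grip_width: 12.7
```

```bash
python3 s.py
```

```text
20.43 pos [520.5  87.4 200.5] yaw 40.32 F [-1.9  0.   0.8] M [-0.045  0.498  0.163] Mz [0.156 0.201 0.185 0.096 0.176]
```

move_arm:
  steps:
    - {"offset": [0, 0, 0], "rot": [0, 0, 1], "claw": 0.0}
    - {"offset": [0, 0, 0], "rot": [0, 0, 1], "claw": 0.0}

```text
time: 20.68
eef_pos: [520.5, 87.4, 200.5]
eef_rot: [-180.0, 0.0, 38.3]
contact_force: [-2.1, -0.0, 0.3]
grip_width: 13.0
```

```bash
python3 s.py
```

```text
20.88 pos [520.5  87.3 200.5] yaw 38.32 F [-1.8  0.2  0.8] M [0.051 0.582 0.153] Mz [0.173 0.191 0.154 0.098 0.148]
```

move_arm:
  steps:
    - {"offset": [0, 0, 0], "rot": [0, 0, 1], "claw": 0.0}
    - {"offset": [0, 0, 0], "rot": [0, 0, 1], "claw": 0.0}

```text
time: 21.12
eef_pos: [520.5, 87.3, 200.5]
eef_rot: [-180.0, 0.0, 36.3]
contact_force: [-2.3, -0.0, 1.3]
grip_width: 12.7
```

```bash
python3 s.py
```

```text
21.32 pos [520.5  87.3 200.5] yaw 36.32 F [-2.2  0.4  1. ] M [0.099 0.66  0.15 ] Mz [0.21  0.12  0.153 0.132 0.132]
```

move_arm:
  steps:
    - {"offset": [0, 0, 0], "rot": [0, 0, 1], "claw": 0.0}
    - {"offset": [0, 0, 0], "rot": [0, 0, 1], "claw": 0.0}

```text
time: 21.58
eef_pos: [520.5, 87.3, 200.5]
eef_rot: [-180.0, 0.0, 34.3]
contact_force: [-2.9, 0.1, -0.1]
grip_width: 12.9
```

```bash
python3 s.py
```

```text
21.77 pos [520.5  87.3 200.5] yaw 34.32 F [-2.6  0.8  0.9] M [0.143 0.721 0.131] Mz [0.184 0.154 0.064 0.128 0.122]
```

move_arm:
  steps:
    - {"offset": [0, 0, 0], "rot": [0, 0, 1], "claw": 0.0}
    - {"offset": [0, 0, 0], "rot": [0, 0, 1], "claw": 0.0}

```text
time: 22.02
eef_pos: [520.5, 87.3, 200.5]
eef_rot: [-180.0, 0.0, 32.3]
contact_force: [-2.8, 0.5, 0.1]
grip_width: 13.3
```

```bash
python3 s.py
```

```text
22.23 pos [520.5  87.3 200.5] yaw 32.32 F [-2.9  0.6  0.8] M [0.199 0.81  0.164] Mz [0.193 0.155 0.169 0.164 0.138]
```

move_arm:
  steps:
    - {"offset": [0, 0, 0], "rot": [0, 0, 1], "claw": 0.0}
    - {"offset": [0, 0, 0], "rot": [0, 0, 1], "claw": 0.0}

```text
time: 22.48
eef_pos: [520.5, 87.3, 200.5]
eef_rot: [-180.0, 0.0, 30.3]
contact_force: [-2.9, 0.9, 0.8]
grip_width: 13.0
```

```bash
python3 s.py
```

```text
22.68 pos [520.5  87.3 200.5] yaw 30.32 F [-3.   0.8  0.8] M [0.187 0.864 0.171] Mz [0.176 0.229 0.152 0.178 0.118]
```

move_arm:
  steps:
    - {"offset": [0, 0, 0], "rot": [0, 0, 1], "claw": 0.0}
    - {"offset": [0, 0, 0], "rot": [0, 0, 1], "claw": 0.0}

```text
time: 22.92
eef_pos: [520.5, 87.3, 200.5]
eef_rot: [-180.0, 0.0, 28.3]
contact_force: [-4.2, 0.7, -0.5]
grip_width: 12.6
```

```bash
python3 s.py
```

```text
23.12 pos [520.5  87.3 200.5] yaw 28.32 F [-3.5  0.4  0.4] M [0.22  0.908 0.189] Mz [0.234 0.183 0.179 0.186 0.162]
```

move_arm:
  steps:
    - {"offset": [0, 0, 0], "rot": [0, 0, 1], "claw": 0.0}

```text
time: 23.25
eef_pos: [520.5, 87.3, 200.5]
eef_rot: [-180.0, 0.0, 27.3]
contact_force: [-3.1, 0.7, 0.5]
grip_width: 12.9
```

```bash
python3 s.py
```

```text
23.45 pos [520.5  87.3 200.5] yaw 27.32 F [-3.7  0.9  0.5] M [0.21  0.967 0.177] Mz [0.238 0.146 0.171 0.17  0.16 ]
```

move_arm:
  steps:
    - {"offset": [0, 0, 0], "rot": [0, 0, 1], "claw": 0.0}

```text
time: 23.58
eef_pos: [520.5, 87.3, 200.5]
eef_rot: [-180.0, 0.0, 26.3]
contact_force: [-4.1, 0.4, 0.1]
grip_width: 13.1
```

```bash
sed -i 's/range(5)/range(9)/; s/i<4/i<8/' s.py; python3 s.py
```

```text
23.98 pos [520.5  87.3 200.5] yaw 26.32 F [-3.8  0.7  0.1] M [0.21  1.017 0.201] Mz [0.259 0.186 0.169 0.199 0.206 0.238 0.171 0.175 0.206]
```

move_arm:
  steps:
    - {"offset": [0, 0, 0], "rot": [0, 0, 1], "claw": 0.0}

```text
time: 24.1
eef_pos: [520.5, 87.3, 200.5]
eef_rot: [-180.0, 0.0, 25.3]
contact_force: [-3.9, 0.4, 0.7]
grip_width: 12.8
```

```bash
python3 s.py
```

```text
24.5 pos [520.5  87.3 200.5] yaw 25.32 F [-3.7  0.8  0.1] M [0.227 1.047 0.202] Mz [0.23  0.198 0.172 0.207 0.181 0.233 0.165 0.233 0.197]
```

move_arm:
  steps:
    - {"offset": [0, 0, 0], "rot": [0, 0, 1], "claw": 0.0}

```text
time: 24.62
eef_pos: [520.5, 87.3, 200.5]
eef_rot: [-180.0, 0.0, 24.3]
contact_force: [-4.4, 1.3, 0.8]
grip_width: 13.0
```

```bash
python3 s.py
```

```text
25.02 pos [520.5  87.3 200.5] yaw 24.32 F [-4.2  0.6  0.1] M [0.235 1.083 0.228] Mz [0.278 0.227 0.222 0.247 0.203 0.163 0.319 0.2   0.194]
```

move_arm:
  steps:
    - {"offset": [0, 0, 0], "rot": [0, 0, 1], "claw": 0.0}

```text
time: 25.15
eef_pos: [520.5, 87.3, 200.5]
eef_rot: [-180.0, 0.0, 23.3]
contact_force: [-4.5, 0.1, -1.1]
grip_width: 13.1
```

```bash
python3 s.py
```

```text
25.55 pos [520.5  87.3 200.5] yaw 23.32 F [-4.2  0.7 -0.6] M [0.245 1.111 0.208] Mz [0.22  0.182 0.233 0.189 0.221 0.233 0.2   0.174 0.219]
```

move_arm:
  steps:
    - {"offset": [0, 0, 0], "rot": [0, 0, 1], "claw": 0.0}

```text
time: 25.68
eef_pos: [520.5, 87.3, 200.5]
eef_rot: [-180.0, 0.0, 22.3]
contact_force: [-4.7, 1.1, -1.2]
grip_width: 13.1
```

```bash
python3 s.py
```

```text
26.07 pos [520.5  87.3 200.5] yaw 22.32 F [-4.5  0.7 -0.5] M [0.223 1.142 0.21 ] Mz [0.245 0.211 0.208 0.189 0.22  0.165 0.22  0.246 0.185]
```

move_arm:
  steps:
    - {"offset": [0, 0, 0], "rot": [0, 0, 1], "claw": 0.0}

```text
time: 26.2
eef_pos: [520.6, 87.3, 200.5]
eef_rot: [-180.0, 0.0, 21.3]
contact_force: [-4.5, 0.6, -0.3]
grip_width: 13.1
```

```bash
python3 s.py
```

```text
26.6 pos [520.5  87.3 200.5] yaw 21.32 F [-4.3  0.9 -0.7] M [0.218 1.183 0.246] Mz [0.301 0.244 0.267 0.209 0.21  0.258 0.259 0.206 0.257]
```

move_arm:
  steps:
    - {"offset": [0, 0, 0], "rot": [0, 0, 1], "claw": 0.0}

```text
time: 26.72
eef_pos: [520.5, 87.3, 200.5]
eef_rot: [-180.0, 0.0, 20.3]
contact_force: [-4.2, 0.8, -1.3]
grip_width: 13.0
```

```bash
python3 s.py
```

```text
27.12 pos [520.6  87.3 200.5] yaw 20.32 F [-4.5  0.8 -1.1] M [0.195 1.223 0.239] Mz [0.221 0.211 0.258 0.23  0.278 0.222 0.237 0.235 0.259]
```

move_arm:
  steps:
    - {"offset": [0, 0, 0], "rot": [0, 0, 1], "claw": 0.0}

```text
time: 27.25
eef_pos: [520.5, 87.3, 200.5]
eef_rot: [-180.0, 0.0, 19.3]
contact_force: [-4.2, 1.1, -1.2]
grip_width: 13.3
```

```bash
python3 s.py
```

```text
27.65 pos [520.6  87.3 200.5] yaw 19.32 F [-4.6  1.  -1.3] M [0.2   1.247 0.249] Mz [0.295 0.229 0.251 0.247 0.223 0.27  0.234 0.249 0.245]
```

Torque rises more slowly than expected. Before going further I'll check whether the bar has slipped in the fingers or the shaft has turned.

```bash
python3 - <<'E'
from h import *
shot('wrist','w7');shot('scene','scene4');shot('side','side4')
def m(fn,lo,hi):
    h=cv2.cvtColor(cv2.imread('pics/'+fn+'.png'),cv2.COLOR_BGR2HSV); return cv2.inRange(h,lo,hi)
for f in('w5','w6','w7'):
    k=m(f,(3,190,90),(14,255,255)); k[:, :250]=0;k[:,400:]=0
    n,l,s,c=cv2.connectedComponentsWithStats(k); i=1+np.argmax(s[1:,4]); p=np.argwhere(l==i)[:,::-1].astype(np.float32)
    rows=[]; 
    for r in range(int(p[:,1].min()),int(p[:,1].max())+1,8):
        q=p[p[:,1]==r,0]; rows.append((r,int(q.min()),int(q.max())))
    print(f,s[i],cv2.fitLine(p,cv2.DIST_L2,0,.01,.01).ravel().round(3),rows)
for f in('scene1','scene3','scene4'):
    k=m(f,(0,150,60),(3,255,255))|m(f,(174,150,60),(180,255,255)); k=k[215:265,390:425]; print(f,cv2.countNonZero(k),np.argwhere(k).mean(0)+[215,390])
st=get_state(); 
# expected bar end positions in side/scene views
e=R.from_euler('z',st['eef_rot'][2],degrees=True).apply([50,0,0]); c=np.array(st['eef_pos'])+[0,0,17]
print('scene exp ends',proj('scene',[c+e,c-e]).round(1).tolist())
h=m('scene4',(3,190,90),(14,255,255));n,l,s,cc=cv2.connectedComponentsWithStats(h[180:240,340:410]); print([ (a.tolist(),b.round(1).tolist()) for a,b in zip(s[1:],cc[1:]) if a[4]>5])
a=cv2.imread('pics/scene4.png')[170:270,330:430];b=cv2.imread('pics/w7.png')[60:380,200:440]
cv2.imwrite('pics/z4.png',np.hstack([cv2.resize(a,(480,480),interpolation=cv2.INTER_CUBIC),cv2.resize(b,None,fx=1.5,fy=1.5,interpolation=cv2.INTER_CUBIC)[:480,:320] if 0 else cv2.resize(b[:, :],(320,427)) if 0 else cv2.copyMakeBorder(b,0,160,0,0,0)]))
E
```

```text
w5 [ 297  202   43  138 4813] [ 3.00000e-03 -1.00000e+00  3.17685e+02  2.66722e+02] [(202, 312, 328), (210, 301, 334), (218, 298, 338), (226, 298, 337), (234, 298, 337), (242, 298, 337), (250, 300, 337), (258, 299, 335), (266, 298, 336), (274, 299, 336), (282, 298, 336), (290, 301, 336), (298, 299, 336), (306, 299, 335), (314, 300, 335), (322, 300, 333), (330, 304, 332), (338, 319, 319)]
w6 [ 297  202   48  238 8530] [1.00000e-03 1.00000e+00 3.17681e+02 3.19291e+02] [(202, 315, 324), (210, 301, 334), (218, 298, 337), (226, 297, 337), (234, 298, 338), (242, 299, 337), (250, 300, 337), (258, 299, 337), (266, 299, 337), (274, 298, 337), (282, 299, 337), (290, 299, 334), (298, 299, 335), (306, 299, 334), (314, 300, 334), (322, 300, 334), (330, 300, 334), (338, 302, 333), (346, 301, 333), (354, 301, 333), (362, 301, 333), (370, 301, 334), (378, 301, 335), (386, 300, 335), (394, 299, 334), (402, 300, 341), (410, 301, 344), (418, 300, 334), (426, 301, 334), (434, 301, 334)]
w7 [ 296  201   42  239 8653] [7.00000e-03 1.00000e+00 3.17015e+02 3.15654e+02] [(201, 310, 322), (209, 299, 333), (217, 297, 336), (225, 296, 336), (233, 297, 336), (241, 296, 336), (249, 297, 337), (257, 297, 337), (265, 297, 337), (273, 297, 336), (281, 297, 336), (289, 297, 336), (297, 298, 336), (305, 298, 336), (313, 299, 335), (321, 300, 335), (329, 300, 335), (337, 300, 334), (345, 301, 334), (353, 301, 334), (361, 301, 334), (369, 301, 334), (377, 300, 334), (385, 301, 335), (393, 301, 334), (401, 300, 334), (409, 300, 333), (417, 302, 334), (425, 302, 333), (433, 302, 334)]
scene1 103 [240.13592233 407.7184466 ]
scene3 114 [238.87719298 407.70175439]
scene4 111 [238.86486486 407.74774775]
scene exp ends [[383.8, 233.2], [365.7, 199.6]]
[([35, 32, 11, 22, 112], [39.4, 43.9])]
```

View pics/z4.png

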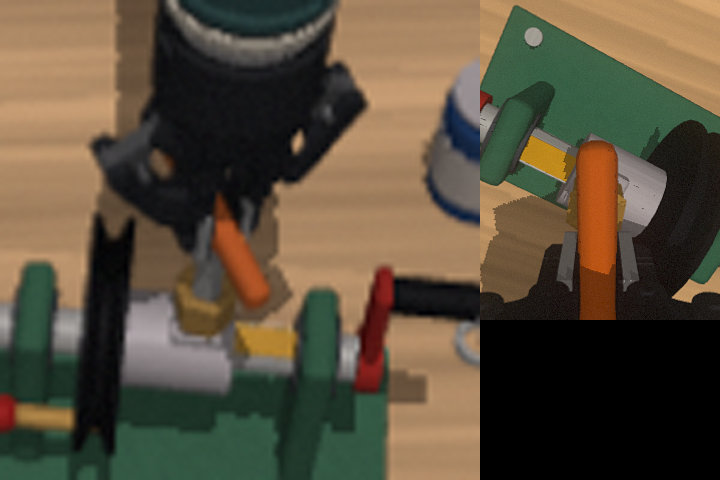

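The bar has not slipped in the fingers (angle changed under 0.5°) and the crank has not moved. The torque gain (about 0.10 Nm) implies roughly 16–17 N. I'll turn two more degrees and then check.

move_arm:
  steps:
    - {"offset": [0, 0, 0], "rot": [0, 0, 1], "claw": 0.0}
    - {"offset": [0, 0, 0], "rot": [0, 0, 1], "claw": 0.0}

```text
time: 28.05
eef_pos: [520.5, 87.3, 200.5]
eef_rot: [-180.0, 0.0, 17.3]
contact_force: [-3.9, 0.5, -0.9]
grip_width: 12.7
```

```bash
python3 s.py
```

```text
28.45 pos [520.5  87.3 200.5] yaw 17.32 F [-4.9  0.9 -1.2] M [0.224 1.288 0.27 ] Mz [0.299 0.244 0.245 0.253 0.271 0.296 0.304 0.27  0.248]
```

Gain is now about 0.12 Nm (≈20 N), which is the target. Release and retreat upward.

move_arm:
  steps:
    - {"offset": [0, 0, 0], "rot": [0, 0, 0], "claw": 0.2}
    - {"offset": [0, 0, 0], "rot": [0, 0, 0], "claw": 0.3}
    - {"offset": [0, 0, 0], "rot": [0, 0, 0], "claw": 0.4}
    - {"offset": [0, 0, 0], "rot": [0, 0, 0], "claw": 0.4}
    - {"offset": [0, 0, -10], "rot": [0, 0, 0], "claw": 0.4}
    - {"offset": [0, 0, -30], "rot": [0, 0, 0], "claw": 0.4}
    - {"offset": [0, 0, -40], "rot": [0, 0, 0], "claw": 0.4}
    - {"offset": [0, 0, -40], "rot": [0, 0, 0], "claw": 0.4}
  force: 20

```text
time: 29.45
eef_pos: [520.7, 87.0, 322.4]
eef_rot: [180.0, -0.0, 17.3]
contact_force: [0.8, 0.3, 0.0]
grip_width: 34.6
```

move_arm:
  steps:
    - {"offset": [0, 0, 0], "rot": [0, 0, 0], "claw": 0.4}
    - {"offset": [0, 0, 0], "rot": [0, 0, 0], "claw": 0.4}
    - {"offset": [0, 0, 0], "rot": [0, 0, 0], "claw": 0.4}
    - {"offset": [0, 0, 0], "rot": [0, 0, 0], "claw": 0.4}

```text
time: 29.95
eef_pos: [520.2, 87.2, 319.7]
eef_rot: [180.0, 0.1, 17.3]
contact_force: [-0.5, -0.1, 0.1]
grip_width: 34.5
```

```bash
python3 - <<'E'
from h import *
st=get_state();print(st['eef_pos'],st['eef_rot'],st['contact_force'],st['wrist_torque'],st['grip_width'])
shot('scene','scene5');shot('side','side5');st,_=shot('wrist','w8')
a=cv2.imread('pics/scene5.png')[170:270,330:430];b=cv2.imread('pics/w8.png')[100:400,180:480]; c=cv2.imread('pics/side5.png')[130:230,230:330]
e=R.from_euler('z',17.3,degrees=True).apply([50,0,0]); k=np.array([520.2,88,214+3.5])
print(proj('wrist',[k+e,k,k-e],st).round(1).tolist(),proj('side',[k+e,k-e,k]).round(1).tolist())
r=lambda i,s:cv2.resize(i,(s,s),interpolation=cv2.INTER_CUBIC)
cv2.imwrite('pics/z5.png',np.hstack([r(a,400),r(c,400)])if 0 else np.vstack([np.hstack([r(a,400),r(c,400)])[:300],np.hstack([r(b,300),np.zeros((300,500,3),np.uint8)])]))
def cen(f):
    h=cv2.cvtColor(cv2.imread('pics/'+f+'.png'),cv2.COLOR_BGR2HSV); k=(cv2.inRange(h,(0,150,60),(3,255,255))|cv2.inRange(h,(174,150,60),(180,255,255)))[215:265,390:425]; return np.argwhere(k).mean(0)+[215,390]
print(cen('scene5'))
E
```

```text
[520.18573628  87.18388852 319.7309937 ] [1.79973792e+02 9.21568825e-02 1.73137335e+01] [-0.46421364 -0.06996698  0.10024025] [-0.0837289   0.05220689 -0.01030939] 34.49842281631241
[[315.6, 157.7], [315.7, 233.7], [315.8, 300.9]] [[289.9, 172.2], [262.0, 187.4], [276.4, 179.6]]
[238.80701754 407.69298246]
```

View pics/z5.png

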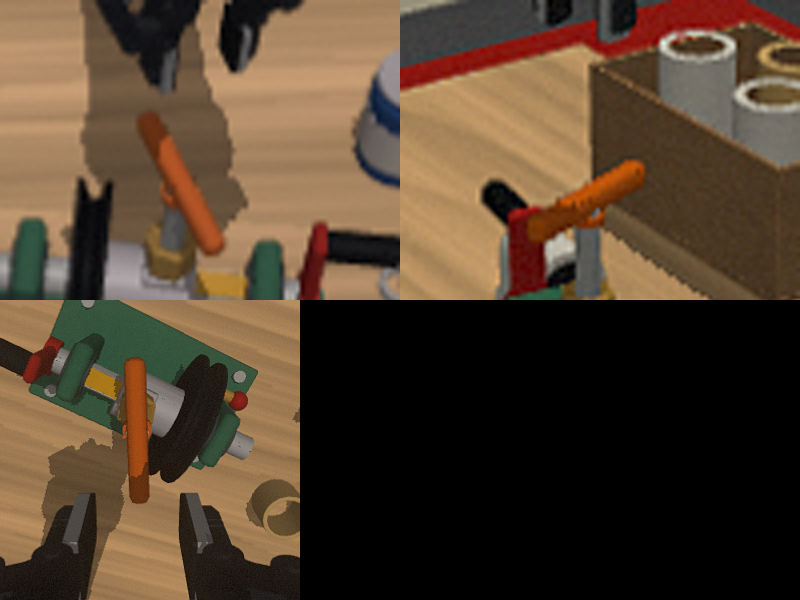

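The key stands in the screw at the expected height: the side-view bar ends at about (290,172) and (265,186) are close to the predicted (290,172) and (262,187). The crank is unmoved and the gripper is clear, so I'm handing in.

```bash
python3 -c "
from bench import close_job; print(close_job())"
```

```text
the job is handed in; nothing more can be done
None
```

The job is done and handed in. No verdict came back, so what follows rests on my own measurements.

- **Shaft:** I gripped the crank pin and swung it along its arc until the yellow flat faced up. The wrist picture put the pin and flat within about 1° of upright. The crank had not moved between then and the final picture.
- **Key:** I took the middle-sized key from its block and set it about 21 mm below the socket mouth, with no axial resistance.
- **Tightening:** I turned the key clockwise by 90°. The resting torque rose from a free-running 0.147 Nm to 0.270 Nm, a gain of about 0.12 Nm, or roughly 20 N of thrust.
- **End state:** The key was released and stands in the screw. The bar ends in the side view were within 3 px of where they should be. The gripper is clear above it, with no load on the wrist.

**Disagreements:**
- **Torque rise:** Torque climbed more slowly with angle than the text suggests, over about 0.25 rad instead of 0.1 rad. I checked for the key slipping in the fingers and for the shaft turning, and found neither. Single torque readings scatter by about ±0.04 Nm, so I averaged nine at each step near the end.
- **Free torque:** It read 0.147 Nm at rest, against the 0.16 Nm given.
- **Crank arc:** The first arc left the pin about 7 mm short of the top with 15 N on the tool. A small correction brought it upright.
- **Bystanders:** I did not measure the loose objects at the end. The arm passed above them throughout.

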